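Dock the vial carrier and clamp it

TASK

Swing the long vial carrier about its pivot post by pushing near its free end, until its tongue has snapped in behind the spring catch at the stop. Then turn the clamp lever on top of the post clockwise, fully to its end. Push gently throughout, never harder than about 15 N, leave the carrier on its post and leave everything else on the bench where it stands.

Things in the scene. Friction and masses are not known exactly. Their poses are not given: they have to be found in the camera images.
- dock: dark steel docking plate, 6 mm thick, fixed to the bench. Origin: on the axis of the upright steel pivot post (14 mm thick, top 78 mm above the bench), at bench height. The plate reaches x = -215 to +90 mm, y = -340 to +45 mm. The docked carrier lies along this frame's -y, from the post to the right; its free end is pushed home towards +x
- stop_face (a point): NOMINAL place where the stop block's hard face meets the carrier's rear side: dock x = +25, y = -227 mm, 24 mm above the bench. The aluminium block (34 mm wide in y, 40 mm tall over the bench) was set by hand: it and its catch together really lie up to 0.07 rad (16 mm) farther forward or back, turned about the post. That is not measured and must be felt
- carrier_eye (a point): vial carrier: aluminium bar 50 mm wide, 36 mm tall, about 0.6 kg, underside 6 mm above the bench. This point: centre of its 16 mm eye, which sits on the post with 1 mm of play, 18 mm above the underside. Carrier axes: length along -y, x across; docked, they are within 0.085 rad of the dock's. It starts 0.5 to 0.85 rad clockwise (from above) of docked, its free end towards the robot
- carrier_push (a point): place to push: on the carrier's flat side that faces the robot, 215 mm from the eye, 25 mm from the centre line, half-way up (24 mm above the bench); push along the carrier's +x. The carrier is plain from 165 to 248 mm from the eye, where the tongue begins; four vials fixed in it 50 to 149 mm from the eye stand 20 mm above its top
- carrier_tongue (a point): middle of the tongue at the carrier's free end: 20 mm wide, reaching from 248 to 270 mm from the eye, 3 to 19 mm above the underside. This point: 260 mm from the eye on the centre line, 11 mm above the underside
- catch (a joint): spring catch beside the stop: a steel wedge that the tongue pushes aside, away from the post. Value: how far, in m: 0 at rest, about 0.005 as the tongue passes, 0 again once it has snapped in, 2 mm before the stop is met. The wedge is met about 45 mm before the stop (at the tongue); passing it takes a push of about 4 to 10 N at the free end; after the snap the stop is rigid and force rises steeply
- clamp (a joint): clamp lever on top of the post, turning about it. Value in rad: 0 open, 1.4 clamped, at its rigid end; grows clockwise from above; starts at 0 to 0.4. At 0 it points 160 degrees counter-clockwise from the dock's +x. Stiff: needs about 4 to 5 N at the knob and stays where it is left
- clamp_knob (a point): centre of the upright black knob at the lever's end: a cylinder 20 mm across, from 71 to 116 mm above the bench, 85 mm from the post's axis; this point is 93.5 mm above the bench
- vial_a: a loose crimped glass sample vial, 22 mm across, 47 mm tall, standing on the plate on the robot's side of the pivot post; leave it alone. Origin: centre of its underside
- vial_b: a like vial standing on the plate behind the place where the carrier docks; leave it alone. Origin: centre of its underside
- vial_c: a like vial standing near the plate's front right corner, outside the carrier's sweep; leave it alone. Origin: centre of its underside
- jar: a brown glass jar, 64 mm across, 85 mm tall, on the bench to the right; leave it alone. Origin: centre of its underside
- beaker: an open glass beaker, 70 mm across, 85 mm tall, on the bench to the right; leave it alone. Origin: centre of its underside
- desiccant: a stoppered drying tube, 32 mm across, 150 mm tall, on the bench to the left; leave it alone. Origin: centre of its underside
- spatula: a lab spatula 200 mm long lying on the bench at the right front; leave it alone. Origin: near its middle, on the underside

How it is judged:
By the outcome, as a careful person would: the job done as asked, in the order asked, and still so for the second after the job is handed in, with the robot touching nothing.
It also fails if it takes over 72 s, if anything falls off the work surface, if the arm or the gripper's body presses on something with over 40 N, if the wrist force passes 120 N, or if a joint passes its speed limit or range.

ROBOT

A 6-joint arm with a two-finger parallel gripper is mounted at the origin on the work surface. World frame = base frame: x ahead of the robot, y to its left, z up, the work surface at z = 0. Lengths are in mm, angles in degrees, forces in N, time in s.
With the tool pointing down it reaches from about 275 to 825 mm from the base axis. Payload 5.2 kg.
Tool frame: the origin (TCP) lies at the very end of the fingers, on their centre line; the grasp point (between the pads) lies env.hold_point_z behind it (env.hold_point_z is the distance from the TCP to the grasp point, in mm); y points along the fingers, x is the direction in which the jaws open and shut, and the axes are right-handed (so a half turn about y gives the same grasp; the last joint's range is limited). The gripper opens to 93 mm and grips with 3 to 60 N. Pads are 15 mm wide; open, the fingers measure 128 mm over their backs; the gripper's body (75 mm by 188 mm) begins 65 mm behind the grasp point.
Start: joints at [-76.536, 14.817, 87.949, -0, 77.235, -11.62], TCP at [233.192, -498.123, 218.653] pointing down, gripper open.
Joint ranges: [-179.93, 179.93], [-52.35, 119.4], [10.71, 147.94], [-69.91, 249.91], [12.55, 155.21], [-178.61, 178.61]. Speed limits (degrees/s): [147.25, 147.25, 180, 180, 180, 180].

INTERFACE

Orientations are given as a 3x3 rotation matrix whose columns are the frame's x, y, z axes.
In Python, from station import get_obs, grab_frame, order, env gives the robot as it stands.
- The arm moves only by the tool carry_out, never from a script. Its argument "steps" is a list of rows, each an object with "travel": the shift along the tool's x, y, z scaled (see below), a list of three; "turn": the turn, a rotation vector about the tool's x, y, z scaled (see below), a list of three; "grip": the closure, from 0 (fully open) to 1 (shut). A call has 1 to 10 rows; each row shifts and turns the pose as measured when the row begins, along the tool's axes as they then stand; what a row does not reach is not made up. The controller multiplies each number of a shift by 0.2 m and each number of a turn by 180 degrees. A row lasts 1/10 s, in which the tool goes at most 50 mm and 8.59 degrees, less where a joint would pass 70% of its speed; a pose out of reach is approached as far as the arm can. A call with a number of a shift or a turn outside -1 to 1 is refused whole. A call with a gripper value outside its range is refused whole. The fingers move at their own pace and stop on an object; "squeeze" is the grip in N (left out, the last holds). Time passes only in rows, so rows that do not move let the fingers close. It gives the time, the measured TCP pose, the force and the opening at its end, in the units of the state.
- get_obs(): the state, without advancing time (a new reading comes with each control period).
- grab_frame(name): name is "side" or "top"; returns a dict with "img" (480x640x3 uint8, blue, green, red), "fovy" (degrees; the focal length in pixels is half the picture's height over the tangent of half this angle, whatever the lens; pixels are square), "cx", "cy" (the principal point, pixels), "extrinsics" (4x4, takes a point from camera to world coordinates). Camera axes: x right, y up, looking along -z (the intrinsics and any distortion apply to the point x, -y, -z); pixel columns grow to the right and rows downward; lengths in mm; the calibration is good to about 2 mm. A picture is of the moment at which its call begins. There is no depth.
- order.hand_in(): hands the job in, once; it reports no verdict.
The state is a dict: "time": time; "joint_positions": joint angles; "joint_velocities": joint speeds; "joint_torque": joint torques, N m; "eef_pos": TCP position; "ee_rot": TCP orientation; "ft_force": force on the tool from outside, world axes, zero at the start; "wrist_torque": the same for the moment, N m; "opening": opening from 0.0 (shut) to 1.0 (fully open).
Only numpy, scipy, OpenCV 4.12 (cv2) and the standard library are available. Lean on these libraries where they do the work, as an engineer would, in place of code of your own. Each camera call takes 0.05 s, during which the arm holds its last target. There are 200 camera calls.

## Working session

There is one attempt and no reset: what is moved stays moved. The work goes in short steps, Python scripts to look and compute and a tool call to move; the robot and the scene stay as the last step left them, time stands still between calls to the robot, and variables do not carry over. Pictures are saved under pics/ and viewed, about 8 in all and at most 12, crops included, and the job is handed in when it is done.

Besides the shell and the picture viewer there is one more tool, called after "Call:" in YAML: its name, and indented under it one key for each argument. carry_out: Moves the arm, as the interface text tells. Shifts and turns lie within -1 to 1; 1 stands for 0.2 m of shift or 180 degrees of turn. Its arguments: {"type":"object","properties":{"steps":{"type":"array"},"squeeze":{"type":"number"}},"required":["steps"]}

```bash
ls; mkdir -p pics; python3 - <<'E'
from station import get_obs, grab_frame, env
import cv2, numpy as np
for n in("top","side"):
    f=grab_frame(n); cv2.imwrite(f"pics/{n}0.png",f["img"]); print(n,f["fovy"],f["cx"],f["cy"],np.round(f["extrinsics"],4).tolist(),[k for k in f])
o=get_obs(); print(o); print(env.hold_point_z,[a for a in dir(env) if a[0]!='_'])
E
```

```text
pics
top 43.57903018631207 310.815384331577 236.86615748527598 [[-0.0294, 0.995, -0.0954, 365.4669], [-0.9993, -0.0313, -0.0188, -31.3637], [-0.0216, 0.0947, 0.9953, 1504.8455], [0.0, 0.0, 0.0, 1.0]] ['img', 'fovy', 'cx', 'cy', 'extrinsics']
side 52.75773279799011 323.1899192161956 239.46138109133557 [[-0.917, 0.2917, -0.2721, 241.634], [-0.3988, -0.6557, 0.6411, 641.0433], [0.0086, 0.6964, 0.7176, 802.5224], [0.0, 0.0, 0.0, 1.0]] ['img', 'fovy', 'cx', 'cy', 'extrinsics']
{'time': 0.1, 'joint_positions': array([-7.65365755e+01,  1.48567114e+01,  8.80042957e+01, -1.22825826e-03,
        7.72347847e+01, -1.16193072e+01]), 'joint_velocities': array([-0.01616771, -0.04864161, -0.18680112, -0.06594679, -0.03706741,
        0.08216175]), 'joint_torque': array([ 2.47067619e-03, -4.38211513e+01, -2.84642297e+01,  7.20997551e-02,
        3.61305883e-02, -5.69296128e-05]), 'eef_pos': array([ 233.05937569, -497.63764464,  217.88913381]), 'ee_rot': array([[ 4.23930445e-01, -4.09588165e-04,  9.05694656e-01],
       [-9.05693261e-01,  1.62106959e-03,  4.23930525e-01],
       [-1.64183099e-03, -9.99998602e-01,  3.16259510e-04]]), 'ft_force': array([0.27662117, 0.00050682, 0.10878092]), 'wrist_torque': array([ 0.00775369, -0.07247065, -0.00726181]), 'opening': 1.0010928763228581}
18.8 ['MotionError', 'hold_point_z']
```

View pics/top0.png

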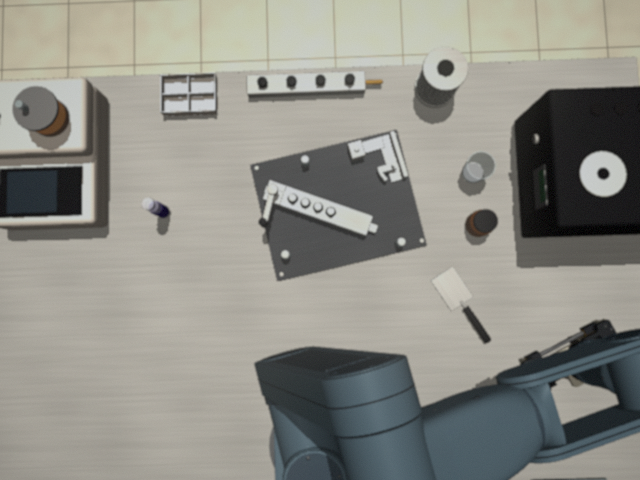

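View pics/side0.png

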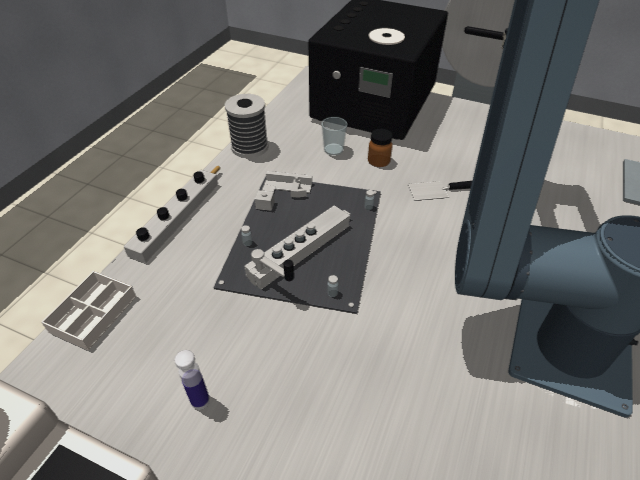

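The top view shows the plate with corners near (251,166), (396,131), (425,242) and (278,280), the carrier running from about (275,190) to (377,228), and the knob near (264,222). The side view agrees. Next I'll zoom in for pixel positions.

```bash
python3 - <<'E'
import cv2
a=cv2.imread("pics/top0.png")[120:290,240:440]; cv2.imwrite("pics/c1.png",cv2.resize(a,(800,680)[:2],interpolation=cv2.INTER_CUBIC)[:600+80][:680])
a=cv2.imread("pics/top0.png")[125:275,242:442]; cv2.imwrite("pics/c1.png",cv2.resize(a,(800,600),interpolation=cv2.INTER_CUBIC))
E
```

```text
(no output)
```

View pics/c1.png

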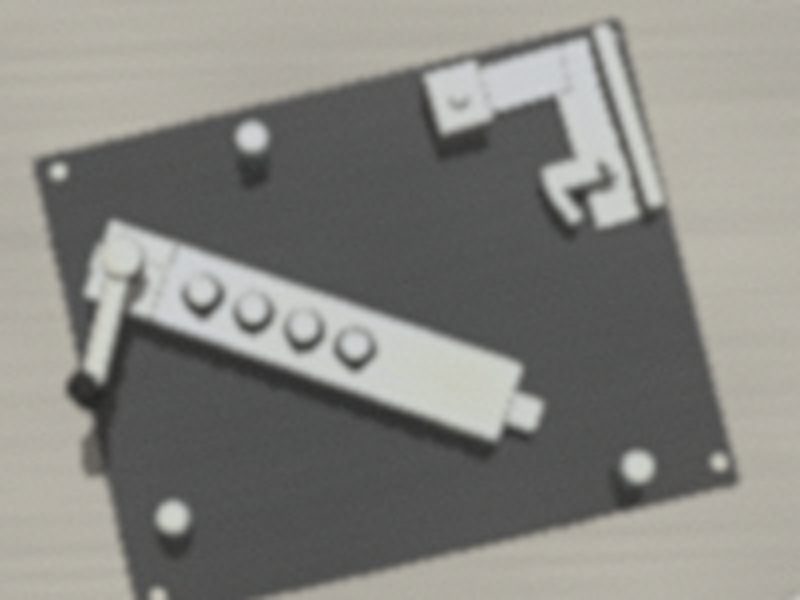

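The crop shows the plate corners at (36,158), (617,18) and (738,482), the post and lever hub at (122,257), the black knob at (84,388), and the carrier's free-end top corners at (522,365) and (497,440). The stop block is at (460,100) and the catch at (570,200).

```bash
cat > h.py <<'E'
import numpy as np, cv2
from station import get_obs, grab_frame, order, env
from scipy.optimize import least_squares
def cam(f):
    E=np.array(f["extrinsics"]); fl=240/np.tan(np.radians(f["fovy"])/2); return E,fl,f["cx"],f["cy"]
def world(c,uv,z):
    E,fl,cx,cy=c; d=E[:3,:3]@np.array([(uv[0]-cx)/fl,-(uv[1]-cy)/fl,-1]); p=E[:3,3]; return p+d*(z-p[2])/d[2]
def proj(c,P):
    E,fl,cx,cy=c; q=E[:3,:3].T@(np.asarray(P)-E[:3,3]); return np.array([cx+fl*q[0]/-q[2],cy-fl*q[1]/-q[2]])
E
python3 - <<'E'
from h import *
c=cam(grab_frame("top")); cr=lambda x,y:(242+x/4,125+y/4)
D=np.array([[90,45],[90,-340],[-215,-340],[-215,45]])
W=np.array([world(c,p,6)[:2] for p in [cr(36,158),cr(617,18),cr(738,482),(278,280)]])
print(W, np.linalg.norm(np.diff(W,axis=0,append=W[:1]),axis=1))
R=lambda t:np.array([[np.cos(t),-np.sin(t)],[np.sin(t),np.cos(t)]])
s=least_squares(lambda p:(D@R(p[2]).T+p[:2]-W).ravel(),[500,100,0.2]); print(s.x,s.fun)
o=s.x
print("post top",world(c,cr(122,257),90))
k=world(c,cr(84,388),116); print("knob",k,"r",np.hypot(*(k[:2]-o[:2])))
d=R(o[2]).T@(k[:2]-o[:2]); print("knob ang dock",np.degrees(np.arctan2(d[1],d[0])))
for n,p,z in[("endfar",cr(522,365),42),("endnear",cr(497,440),42),("va",cr(173,517),47),("vb",cr(252,137),47),("vc",cr(638,467),47),("block",cr(460,100),40)]:
    w=world(c,p,z); print(n,w[:2],"dock",R(o[2]).T@(w[:2]-o[:2]))
E
```

```text
[[ 698.6474197   143.5295652 ]
 [ 776.47911142 -228.45926786]
 [ 478.36935938 -290.99043451]
 [ 403.6171405    81.89151385]] [380.04402923 304.59739176 380.30098822 301.40025717]
[6.20644604e+02 8.35872500e+01 2.03719466e-01] [ 1.0319636   2.33531793  1.09088195 -2.71437869  0.50777282 -1.88876028
 -2.63061837  2.26782104]
post top [618.13495412  83.46182185  90.        ]
knob [536.88208003 105.35320624 116.        ] r 86.54430767155098
knob ang dock 153.76139917122083
endfar [ 551.59958933 -156.420204  ] dock [-116.17391596 -221.07558261]
endnear [ 505.94153581 -139.37773914] dock [-157.43988319 -195.14831108]
va [464.59413512  59.60553419] dock [-157.67529776    8.0852865 ]
vb [698.15111519   4.81374724] dock [ 59.96681821 -92.82513026]
vc [ 486.29691768 -223.84251942] dock [-193.76661359 -273.89206504]
block [ 718.65575567 -124.70231638] dock [  53.84462156 -223.81127352]
```

Fit: the dock origin is at about (619.5, 83.5) with yaw 0.204 rad. The carrier sits 0.58 rad clockwise of the dock, and the clamp is at about 0.11 rad. First move: close the fingers and turn the tool so its z axis lies along the carrier's +x.

Call:
carry_out:
  steps:
    - {"travel":[0,0,0],"turn":[0,0.044,0],"grip":1}
    - {"travel":[0,0,0],"turn":[0,0.044,0],"grip":1}
    - {"travel":[0,0,0],"turn":[0,0.044,0],"grip":1}
    - {"travel":[0,0,0],"turn":[0,0.044,0],"grip":1}
    - {"travel":[0,0,0],"turn":[0,0.044,0],"grip":1}
    - {"travel":[0,0,0],"turn":[0,0.044,0],"grip":1}
    - {"travel":[0,0,0],"turn":[0,0,0],"grip":1}

```text
time: 0.85
eef_pos: [232.7, -496.0, 215.4]
ee_rot: [[-0.411, -0.002, 0.911], [-0.911, 0.007, -0.411], [-0.006, -1.0, -0.004]]
ft_force: [0.1, -0.2, 0.2]
opening: 0.448
```

Call:
carry_out:
  steps:
    - {"travel":[-0.235,0,0.032],"turn":[0,0,0],"grip":1}
    - {"travel":[-0.235,0,0.032],"turn":[0,0,0],"grip":1}
    - {"travel":[-0.235,0,0.032],"turn":[0,0,0],"grip":1}
    - {"travel":[-0.235,0,0.032],"turn":[0,0,0],"grip":1}
    - {"travel":[-0.235,0,0.032],"turn":[0,0,0],"grip":1}
    - {"travel":[-0.235,0,0.032],"turn":[0,0,0],"grip":1}
    - {"travel":[-0.235,0,0.032],"turn":[0,0,0],"grip":1}
    - {"travel":[-0.235,0,0.032],"turn":[0,0,0],"grip":1}
    - {"travel":[-0.235,0,0.032],"turn":[0,0,0],"grip":1}
    - {"travel":[0,0,0],"turn":[0,-0.015,0],"grip":1}

```text
time: 1.85
eef_pos: [460.0, -118.4, 215.7]
ee_rot: [[-0.333, -0.0, 0.943], [-0.943, 0.008, -0.333], [-0.008, -1.0, -0.003]]
ft_force: [0.3, 0.2, 0.6]
opening: 0.006
```

Call:
carry_out:
  steps:
    - {"travel":[-0.15,0,0.095],"turn":[0,0.012,0],"grip":1}
    - {"travel":[0,0.2,0],"turn":[0,0,0],"grip":1}
    - {"travel":[0,0.2,0],"turn":[0,0,0],"grip":1}
    - {"travel":[0,0.2,0],"turn":[0,0,0],"grip":1}
    - {"travel":[0,0.2,0],"turn":[0,0,0],"grip":1}
    - {"travel":[0,0,0],"turn":[0,0,0],"grip":1}

```text
time: 2.45
eef_pos: [492.8, -91.2, 53.3]
ee_rot: [[-0.337, 0.006, 0.942], [-0.942, 0.005, -0.337], [-0.007, -1.0, 0.004]]
ft_force: [-0.2, 0.0, 0.8]
opening: 0.007
```

```bash
python3 - <<'E'
from h import *
f=grab_frame("side"); cv2.imwrite("pics/s1.png",cv2.resize(f["img"][150:330,190:430],(800,600)))
o=get_obs(); print(o["eef_pos"],o["ee_rot"].round(3).tolist(),o["ft_force"])
E
```

```text
[494.57701028 -92.02931312  55.81025565] [[-0.337, 0.01, 0.941], [-0.941, 0.003, -0.337], [-0.007, -1.0, 0.008]] [-0.21318948  0.15961432 -0.19313189]
```

View pics/s1.png

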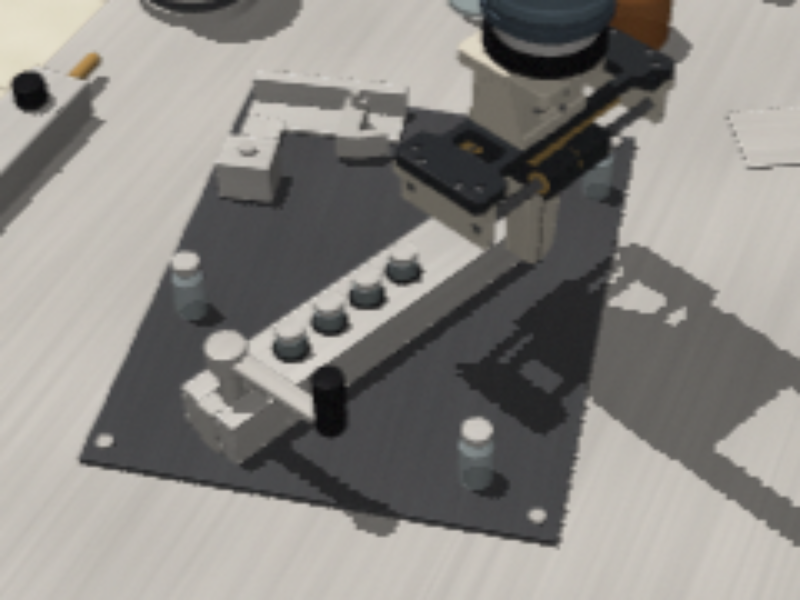

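The side crop shows the closed fingers at about (530,240), on the robot side of the carrier's free end and clear of vial_c. Going down now.

Call:
carry_out:
  steps:
    - {"travel":[0.02,0.08,-0.01],"turn":[0,0.004,0],"grip":1}
    - {"travel":[0,0.08,0],"turn":[0,0,0],"grip":1}
    - {"travel":[0,0,0],"turn":[0,0,0],"grip":1}
    - {"travel":[0,0,0],"turn":[0,0,0],"grip":1}

```text
time: 2.9
eef_pos: [497.7, -97.9, 31.4]
ee_rot: [[-0.343, 0.021, 0.939], [-0.939, -0.002, -0.343], [-0.006, -1.0, 0.021]]
ft_force: [-0.8, 0.9, -0.1]
opening: 0.009
```

Call:
carry_out:
  steps:
    - {"travel":[0,0.06,0],"turn":[-0.006,0.005,0],"grip":1}
    - {"travel":[0,0.01,0.01],"turn":[0,0,0],"grip":1}
    - {"travel":[0,0,0.03],"turn":[0,0,0],"grip":1}
    - {"travel":[0,0,0.03],"turn":[0,0,0],"grip":1}

```text
time: 3.3
eef_pos: [514.0, -104.2, 20.7]
ee_rot: [[-0.358, 0.008, 0.934], [-0.934, 0.003, -0.358], [-0.006, -1.0, 0.006]]
ft_force: [-2.9, -0.4, -0.1]
opening: 0.007
```

Call:
carry_out:
  steps:
    - {"travel":[0,0,0.025],"turn":[0,-0.0074,0],"grip":1}
    - {"travel":[0,0,0.025],"turn":[0,-0.0074,0],"grip":1}
    - {"travel":[0,0,0.025],"turn":[0,-0.0074,0],"grip":1}
    - {"travel":[0,0,0.025],"turn":[0,-0.0074,0],"grip":1}
    - {"travel":[0,0,0.025],"turn":[0,-0.0074,0],"grip":1}

```text
time: 3.8
eef_pos: [538.5, -112.8, 20.3]
ee_rot: [[-0.237, 0.004, 0.972], [-0.972, 0.003, -0.237], [-0.004, -1.0, 0.003]]
ft_force: [-1.5, -1.6, 1.5]
opening: 0.004
```

Call:
carry_out:
  steps:
    - {"travel":[0,0,0.025],"turn":[0,-0.0074,0],"grip":1}
    - {"travel":[0,0,0.025],"turn":[0,-0.0074,0],"grip":1}
    - {"travel":[0,0,0.025],"turn":[0,-0.0074,0],"grip":1}
    - {"travel":[0,0,0.025],"turn":[0,-0.0074,0],"grip":1}
    - {"travel":[0,0,0.025],"turn":[0,-0.0074,0],"grip":1}
    - {"travel":[0,0,0.015],"turn":[0,-0.0044,0],"grip":1}

```text
time: 4.4
eef_pos: [568.8, -118.6, 20.3]
ee_rot: [[-0.096, 0.004, 0.995], [-0.995, 0.003, -0.096], [-0.003, -1.0, 0.004]]
ft_force: [-1.7, -0.8, 0.6]
opening: 0.005
```

Call:
carry_out:
  steps:
    - {"travel":[0.01,0,0.012],"turn":[0,-0.0035,0],"grip":1}
    - {"travel":[0,0,0.012],"turn":[0,-0.0035,0],"grip":1}
    - {"travel":[0,0,0.012],"turn":[0,-0.0035,0],"grip":1}
    - {"travel":[0,0,0.012],"turn":[0,-0.0035,0],"grip":1}
    - {"travel":[0,0,0.012],"turn":[0,-0.0035,0],"grip":1}

```text
time: 4.9
eef_pos: [581.5, -121.6, 20.3]
ee_rot: [[-0.036, 0.004, 0.999], [-0.999, 0.003, -0.036], [-0.003, -1.0, 0.004]]
ft_force: [-2.0, -0.8, -0.7]
opening: 0.006
```

Call:
carry_out:
  steps:
    - {"travel":[0.01,0,0.012],"turn":[0,-0.0035,0],"grip":1}
    - {"travel":[0,0,0.012],"turn":[0,-0.0035,0],"grip":1}
    - {"travel":[0,0,0.012],"turn":[0,-0.0035,0],"grip":1}
    - {"travel":[0,0,0.012],"turn":[0,-0.0035,0],"grip":1}

```text
time: 5.3
eef_pos: [591.9, -124.0, 20.3]
ee_rot: [[0.011, 0.004, 1.0], [-1.0, 0.003, 0.011], [-0.003, -1.0, 0.004]]
ft_force: [-1.2, 0.2, 0.0]
opening: 0.005
```

Call:
carry_out:
  steps:
    - {"travel":[0,0,0.012],"turn":[0,-0.0035,0],"grip":1}
    - {"travel":[0,0,0.012],"turn":[0,-0.0035,0],"grip":1}
    - {"travel":[0,0,0.012],"turn":[0,-0.0035,0],"grip":1}
    - {"travel":[0,0,0.012],"turn":[0,-0.0035,0],"grip":1}

```text
time: 5.7
eef_pos: [602.4, -124.0, 20.4]
ee_rot: [[0.059, 0.004, 0.998], [-0.998, 0.003, 0.059], [-0.002, -1.0, 0.004]]
ft_force: [-2.6, -1.5, -0.4]
opening: 0.006
```

Call:
carry_out:
  steps:
    - {"travel":[0,0,0.012],"turn":[0,-0.0035,0],"grip":1}
    - {"travel":[0,0,0.012],"turn":[0,-0.0035,0],"grip":1}
    - {"travel":[0,0,0.012],"turn":[0,-0.0035,0],"grip":1}

```text
time: 6.0
eef_pos: [606.6, -123.8, 20.2]
ee_rot: [[0.096, -0.004, 0.995], [-0.995, 0.003, 0.096], [-0.003, -1.0, -0.003]]
ft_force: [-10.2, -3.8, 5.3]
opening: 0.006
```

Call:
carry_out:
  steps:
    - {"travel":[0,0,0.01],"turn":[0,-0.002,0],"grip":1}

```text
time: 6.1
eef_pos: [606.6, -123.8, 20.1]
ee_rot: [[0.104, -0.008, 0.995], [-0.995, 0.003, 0.104], [-0.003, -1.0, -0.008]]
ft_force: [-8.2, -3.0, 5.3]
opening: 0.001
```

Call:
carry_out:
  steps:
    - {"travel":[0,-0.005,0.013],"turn":[0,0,0],"grip":1}
    - {"travel":[0,-0.003,0.013],"turn":[0,0,0],"grip":1}

```text
time: 6.3
eef_pos: [607.1, -123.7, 20.3]
ee_rot: [[0.105, -0.018, 0.994], [-0.994, 0.003, 0.105], [-0.005, -1.0, -0.018]]
ft_force: [-8.3, -3.2, 1.1]
opening: 0.007
```

Call:
carry_out:
  steps:
    - {"travel":[0,0,0.014],"turn":[0.006,0,0],"grip":1}
    - {"travel":[0,0,0.014],"turn":[0.004,0,0],"grip":1}

```text
time: 6.5
eef_pos: [608.7, -123.4, 19.5]
ee_rot: [[0.107, 0.004, 0.994], [-0.994, 0.007, 0.107], [-0.006, -1.0, 0.005]]
ft_force: [-10.3, -3.7, 5.3]
opening: 0.006
```

Call:
carry_out:
  steps:
    - {"travel":[0.003,-0.002,0.015],"turn":[0.003,-0.001,0],"grip":1}
    - {"travel":[0.003,-0.002,0.015],"turn":[0.003,-0.001,0],"grip":1}

```text
time: 6.7
eef_pos: [609.0, -123.4, 19.4]
ee_rot: [[0.115, 0.011, 0.993], [-0.993, 0.011, 0.115], [-0.009, -1.0, 0.013]]
ft_force: [-9.4, -1.9, 5.9]
opening: 0.006
```

Call:
carry_out:
  steps:
    - {"travel":[0.003,-0.008,0.017],"turn":[0.001,-0.001,0],"grip":1}
    - {"travel":[0.003,-0.006,0.017],"turn":[0.001,-0.001,0],"grip":1}

```text
time: 6.9
eef_pos: [609.8, -123.4, 19.9]
ee_rot: [[0.123, 0.005, 0.992], [-0.992, 0.013, 0.123], [-0.013, -1.0, 0.007]]
ft_force: [-8.1, -4.0, -1.0]
opening: 0.005
```

Call:
carry_out:
  steps:
    - {"travel":[0.003,-0.002,0.018],"turn":[0.005,0,0],"grip":1}
    - {"travel":[0.003,-0.003,0.018],"turn":[0.004,0,0],"grip":1}

```text
time: 7.1
eef_pos: [611.4, -123.3, 19.3]
ee_rot: [[0.125, 0.021, 0.992], [-0.992, 0.019, 0.124], [-0.016, -1.0, 0.023]]
ft_force: [-11.4, -3.1, 6.0]
opening: 0.008
```

Call:
carry_out:
  steps:
    - {"travel":[0.003,-0.006,0.02],"turn":[0.001,0,0.004],"grip":1}
    - {"travel":[0.003,-0.004,0.02],"turn":[0.002,0,0.002],"grip":1}

```text
time: 7.3
eef_pos: [613.0, -123.1, 19.4]
ee_rot: [[0.127, 0.015, 0.992], [-0.991, 0.041, 0.126], [-0.039, -0.999, 0.02]]
ft_force: [-4.5, -1.5, -1.4]
opening: 0.004
```

Call:
carry_out:
  steps:
    - {"travel":[0.003,-0.003,0.014],"turn":[0.001,0,-0.008],"grip":1}
    - {"travel":[0.003,-0.003,0.014],"turn":[0.001,-0.001,-0.004],"grip":1}

```text
time: 7.5
eef_pos: [615.2, -123.6, 19.3]
ee_rot: [[0.129, 0.018, 0.991], [-0.992, 0.006, 0.129], [-0.003, -1.0, 0.019]]
ft_force: [-5.5, -1.5, 0.9]
opening: 0.007
```

Call:
carry_out:
  steps:
    - {"travel":[0.002,-0.002,0.014],"turn":[0,-0.003,0],"grip":1}
    - {"travel":[0.002,-0.002,0.014],"turn":[0,-0.003,0],"grip":1}
    - {"travel":[0.002,-0.002,0.014],"turn":[0,-0.003,0],"grip":1}

```text
time: 7.8
eef_pos: [619.2, -123.6, 19.4]
ee_rot: [[0.161, 0.008, 0.987], [-0.987, 0.006, 0.161], [-0.004, -1.0, 0.009]]
ft_force: [-5.0, -1.8, 1.0]
opening: 0.005
```

Call:
carry_out:
  steps:
    - {"travel":[0.002,-0.002,0.014],"turn":[0.001,-0.003,0],"grip":1}
    - {"travel":[0.002,-0.002,0.014],"turn":[0.001,-0.003,0],"grip":1}
    - {"travel":[0.002,-0.002,0.014],"turn":[0.001,-0.003,0],"grip":1}

```text
time: 8.1
eef_pos: [623.9, -123.7, 19.4]
ee_rot: [[0.192, 0.009, 0.981], [-0.981, 0.008, 0.192], [-0.006, -1.0, 0.01]]
ft_force: [-5.1, -3.5, -0.4]
opening: 0.005
```

Call:
carry_out:
  steps:
    - {"travel":[0.003,-0.001,0.014],"turn":[0.001,-0.003,0],"grip":1}
    - {"travel":[0.003,-0.001,0.014],"turn":[0.001,-0.003,0],"grip":1}
    - {"travel":[0.003,-0.001,0.014],"turn":[0.001,-0.003,0],"grip":1}

```text
time: 8.4
eef_pos: [629.7, -123.5, 19.4]
ee_rot: [[0.222, 0.011, 0.975], [-0.975, 0.011, 0.222], [-0.008, -1.0, 0.013]]
ft_force: [-4.8, -1.1, 1.0]
opening: 0.006
```

Call:
carry_out:
  steps:
    - {"travel":[0.003,-0.001,0.013],"turn":[0.001,-0.003,0],"grip":1}
    - {"travel":[0.003,-0.001,0.013],"turn":[0.001,-0.003,0],"grip":1}

```text
time: 8.6
eef_pos: [634.0, -123.4, 19.3]
ee_rot: [[0.242, 0.015, 0.97], [-0.97, 0.013, 0.242], [-0.009, -1.0, 0.017]]
ft_force: [-4.2, -1.8, 1.0]
opening: 0.003
```

Call:
carry_out:
  steps:
    - {"travel":[0.003,-0.001,0.012],"turn":[0,-0.003,0],"grip":1}
    - {"travel":[0.003,-0.001,0.012],"turn":[0,-0.003,0],"grip":1}

```text
time: 8.8
eef_pos: [638.5, -123.0, 19.4]
ee_rot: [[0.262, 0.013, 0.965], [-0.965, 0.014, 0.262], [-0.01, -1.0, 0.016]]
ft_force: [-4.6, -0.7, -0.3]
opening: 0.007
```

Call:
carry_out:
  steps:
    - {"travel":[0.003,-0.001,0.011],"turn":[0,-0.003,0],"grip":1}
    - {"travel":[0.003,-0.001,0.011],"turn":[0,-0.002,0],"grip":1}

```text
time: 9.0
eef_pos: [641.4, -122.8, 19.5]
ee_rot: [[0.279, 0.008, 0.96], [-0.96, 0.014, 0.279], [-0.011, -1.0, 0.012]]
ft_force: [-17.2, -3.6, 9.2]
opening: 0.007
```

The force rose to 17 N at about -3.4°, where I expected the stop. Backing off at once, then looking.

Call:
carry_out:
  steps:
    - {"travel":[0,0,-0.04],"turn":[0,0,0],"grip":1}
    - {"travel":[0,0,-0.1],"turn":[0,0,0],"grip":1}
    - {"travel":[0,0,-0.15],"turn":[0,0,0],"grip":1}
    - {"travel":[0,-0.2,-0.1],"turn":[0,0,0],"grip":1}
    - {"travel":[0,-0.2,-0.1],"turn":[0,0,0],"grip":1}
    - {"travel":[0,-0.2,-0.1],"turn":[0,0,0],"grip":1}
    - {"travel":[0,0,0],"turn":[0,0,0],"grip":1}

```text
time: 9.7
eef_pos: [532.5, -158.9, 143.3]
ee_rot: [[0.282, 0.03, 0.959], [-0.959, 0.01, 0.282], [-0.001, -0.999, 0.032]]
ft_force: [0.7, -0.9, 0.5]
opening: 0.005
```

```bash
python3 - <<'E'
from h import *
f=grab_frame("top"); a=cv2.resize(f["img"][125:275,242:442],(800,600),interpolation=cv2.INTER_CUBIC); cv2.imwrite("pics/t2.png",a)
f=grab_frame("side"); a=cv2.resize(f["img"][150:315,200:420],(800,600),interpolation=cv2.INTER_CUBIC); cv2.imwrite("pics/s2.png",a)
o=get_obs(); print(o["time"],o["eef_pos"],o["ee_rot"].round(3).tolist(),o["ft_force"])
E
```

```text
9.8 [ 531.47592382 -157.3889591   138.96349392] [[0.282, 0.025, 0.959], [-0.959, 0.014, 0.282], [-0.006, -1.0, 0.028]] [-0.55215158  0.05448452 -0.59562128]
```

View pics/t2.png

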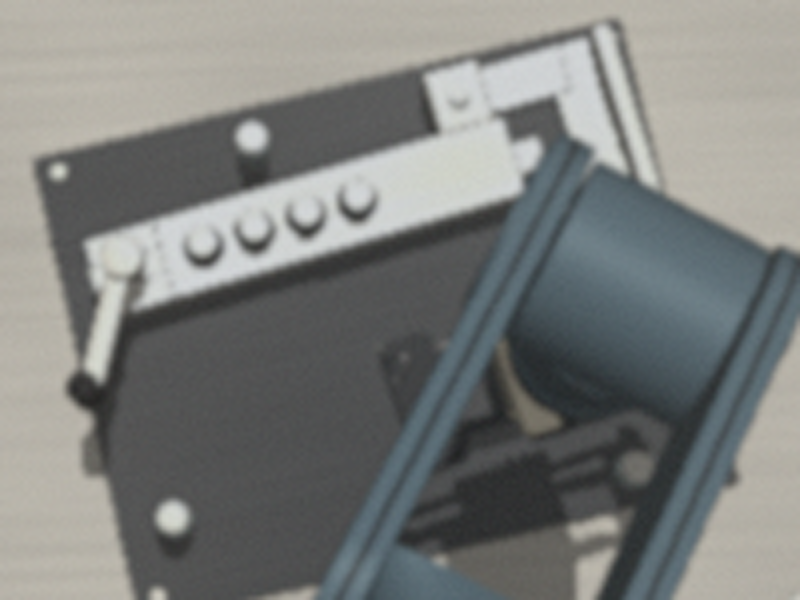

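View pics/s2.png

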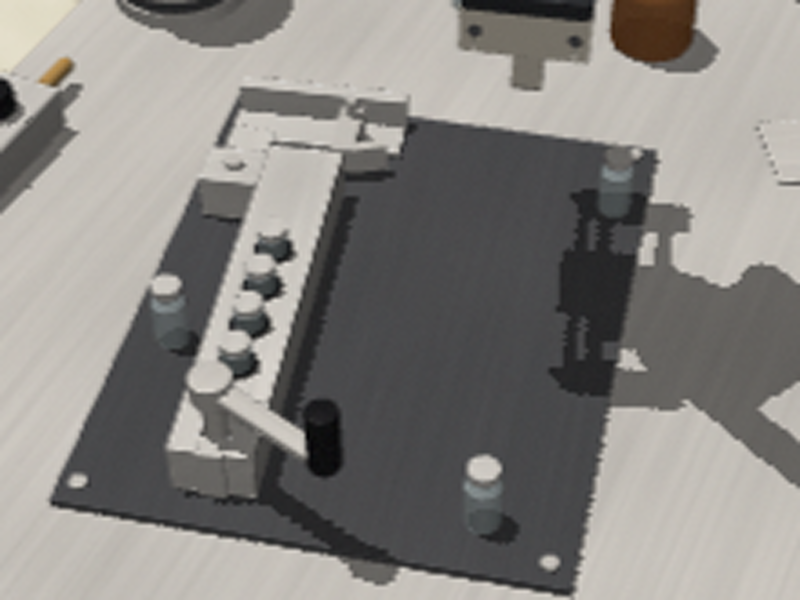

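Top view: the carrier's rear edge lies against the stop block at about (485,125), but the arm hides the catch. In the side view the tongue is in the catch area around (350,150), and all the vials stand. I'll check the catch once the arm is clear. Now the tool goes to the clamp knob.

Call:
carry_out:
  steps:
    - {"travel":[0,-0.03,0],"turn":[0,-0.047,0],"grip":1}
    - {"travel":[0,0,0],"turn":[0,-0.047,0],"grip":1}
    - {"travel":[0,0,0],"turn":[0,-0.047,0],"grip":1}
    - {"travel":[0,0,0],"turn":[0,-0.047,0],"grip":1}
    - {"travel":[0,0,0],"turn":[0,-0.047,0],"grip":1}
    - {"travel":[0,0,0],"turn":[0,-0.047,0],"grip":1}
    - {"travel":[0,0,0],"turn":[0,-0.047,0],"grip":1}
    - {"travel":[0,0,0],"turn":[0,0,0],"grip":1}

```text
time: 10.6
eef_pos: [535.4, -152.7, 133.2]
ee_rot: [[0.974, 0.021, 0.226], [-0.227, 0.022, 0.974], [0.015, -1.0, 0.026]]
ft_force: [0.2, -0.3, 0.2]
opening: 0.003
```

Call:
carry_out:
  steps:
    - {"travel":[-0.06,-0.005,0.2],"turn":[0,0,0],"grip":1}
    - {"travel":[-0.06,-0.005,0.2],"turn":[0,0,0],"grip":1}
    - {"travel":[-0.06,0,0.2],"turn":[0,0,0],"grip":1}
    - {"travel":[-0.06,0,0.2],"turn":[0,0,0],"grip":1}
    - {"travel":[-0.05,0,0.15],"turn":[-0.006,0,0],"grip":1}
    - {"travel":[0,0,0],"turn":[0,0,0],"grip":1}

```text
time: 11.2
eef_pos: [525.0, 53.0, 132.5]
ee_rot: [[0.967, 0.013, 0.255], [-0.255, 0.007, 0.967], [0.01, -1.0, 0.01]]
ft_force: [0.7, -0.6, -0.9]
opening: 0.007
```

```bash
python3 - <<'E'
from h import *
f=grab_frame("top"); a=cv2.resize(f["img"][125:275,242:442],(800,600),interpolation=cv2.INTER_CUBIC); cv2.imwrite("pics/t3.png",a)
o=get_obs(); print(o["time"],o["eef_pos"],o["ee_rot"].round(3).tolist(),o["ft_force"])
E
```

```text
11.25 [525.27845078  51.32408166 132.33620481] [[0.967, 0.013, 0.255], [-0.255, 0.006, 0.967], [0.011, -1.0, 0.009]] [-0.08212376 -0.23792533  0.24935765]
```

View pics/t3.png

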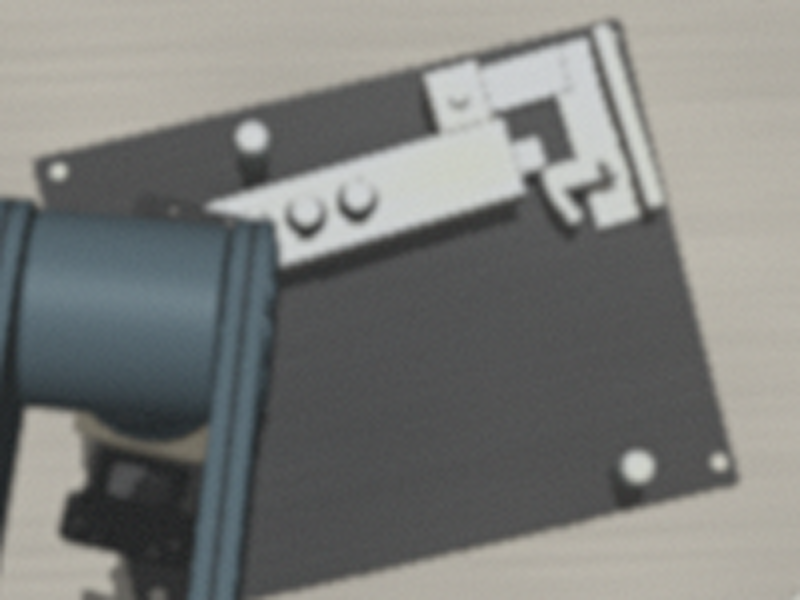

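The catch at (560,190) is back in its rest position and the tongue at (530,155) lies behind its hook, so it has snapped in. Lowering the tool for the knob push.

Call:
carry_out:
  steps:
    - {"travel":[0,0.11,0],"turn":[0,0,0],"grip":1}
    - {"travel":[0,0.1,0.02],"turn":[0,0,0],"grip":1}
    - {"travel":[0,0,0.03],"turn":[0,0,0],"grip":1}
    - {"travel":[0,0,0],"turn":[0,0,0],"grip":1}

```text
time: 11.65
eef_pos: [530.5, 59.2, 88.2]
ee_rot: [[0.965, 0.014, 0.264], [-0.264, 0.006, 0.965], [0.012, -1.0, 0.009]]
ft_force: [0.6, 0.0, -0.0]
opening: 0.007
```

Call:
carry_out:
  steps:
    - {"travel":[-0.02,0,0.06],"turn":[0,0,0],"grip":1}
    - {"travel":[0,0,0.03],"turn":[0,0,0],"grip":1}
    - {"travel":[0,0,0.02],"turn":[0,0,0],"grip":1}
    - {"travel":[0,0,0.02],"turn":[0,0,0],"grip":1}

```text
time: 12.05
eef_pos: [535.7, 85.7, 90.7]
ee_rot: [[0.963, 0.018, 0.267], [-0.268, 0.006, 0.964], [0.015, -1.0, 0.01]]
ft_force: [-0.5, -0.2, -0.8]
opening: 0.005
```

Call:
carry_out:
  steps:
    - {"travel":[-0.003,0,0.025],"turn":[0,0.01,0],"grip":1}
    - {"travel":[-0.003,0,0.025],"turn":[0,0.013,0],"grip":1}
    - {"travel":[-0.003,0,0.025],"turn":[0,0.013,0],"grip":1}
    - {"travel":[-0.003,0,0.025],"turn":[0,0.013,0],"grip":1}

```text
time: 12.45
eef_pos: [538.8, 104.1, 91.2]
ee_rot: [[0.91, 0.015, 0.415], [-0.415, -0.0, 0.91], [0.014, -1.0, 0.006]]
ft_force: [-1.4, -4.1, -1.3]
opening: 0.003
```

Call:
carry_out:
  steps:
    - {"travel":[-0.008,0,0.025],"turn":[0,0.017,0],"grip":1}
    - {"travel":[-0.006,0,0.025],"turn":[0,0.017,0],"grip":1}
    - {"travel":[-0.006,0,0.025],"turn":[0,0.017,0],"grip":1}
    - {"travel":[-0.006,0,0.025],"turn":[0,0.017,0],"grip":1}
    - {"travel":[-0.006,0,0.025],"turn":[0,0.017,0],"grip":1}
    - {"travel":[-0.006,0,0.025],"turn":[0,0.017,0],"grip":1}

```text
time: 13.05
eef_pos: [547.4, 128.7, 91.3]
ee_rot: [[0.725, 0.012, 0.689], [-0.688, -0.013, 0.725], [0.017, -1.0, -0.001]]
ft_force: [-0.5, -4.1, -0.5]
opening: 0.003
```

Call:
carry_out:
  steps:
    - {"travel":[-0.006,0,0.026],"turn":[0,0.017,0],"grip":1}
    - {"travel":[-0.006,0,0.026],"turn":[0,0.017,0],"grip":1}
    - {"travel":[-0.006,0,0.026],"turn":[0,0.017,0],"grip":1}
    - {"travel":[-0.006,0,0.026],"turn":[0,0.017,0],"grip":1}
    - {"travel":[-0.006,0,0.026],"turn":[0,0.017,0],"grip":1}
    - {"travel":[-0.006,0,0.026],"turn":[0,0.017,0],"grip":1}
    - {"travel":[-0.006,0,0.026],"turn":[0,0.017,0],"grip":1}
    - {"travel":[-0.006,0,0.026],"turn":[0,0.017,0],"grip":1}

```text
time: 13.85
eef_pos: [570.4, 155.1, 91.4]
ee_rot: [[0.36, -0.001, 0.933], [-0.933, -0.028, 0.36], [0.026, -1.0, -0.011]]
ft_force: [-2.4, -3.7, 1.0]
opening: 0.001
```

Call:
carry_out:
  steps:
    - {"travel":[-0.004,0,0.026],"turn":[0,0.015,0],"grip":1}
    - {"travel":[-0.004,0,0.026],"turn":[0,0.016,0],"grip":1}
    - {"travel":[-0.004,0,0.026],"turn":[0,0.016,0],"grip":1}
    - {"travel":[-0.004,0,0.026],"turn":[0,0.016,0],"grip":1}

```text
time: 14.25
eef_pos: [584.8, 163.7, 91.5]
ee_rot: [[0.162, -0.012, 0.987], [-0.986, -0.032, 0.161], [0.03, -0.999, -0.017]]
ft_force: [-4.1, -1.9, 2.3]
opening: 0.005
```

Call:
carry_out:
  steps:
    - {"travel":[-0.003,0,0.015],"turn":[0.002,0.008,0],"grip":1}
    - {"travel":[-0.003,0,0.015],"turn":[0.002,0.008,0],"grip":1}
    - {"travel":[-0.003,0,0.015],"turn":[0.002,0.008,0],"grip":1}
    - {"travel":[-0.003,0,0.015],"turn":[0.002,0.008,0],"grip":1}

```text
time: 14.65
eef_pos: [594.3, 167.5, 91.2]
ee_rot: [[0.057, 0.01, 0.998], [-0.998, -0.031, 0.057], [0.031, -0.999, 0.008]]
ft_force: [-3.7, -1.9, 1.6]
opening: 0.007
```

Call:
carry_out:
  steps:
    - {"travel":[-0.002,0,0.012],"turn":[0,0.006,0],"grip":1}
    - {"travel":[-0.002,0,0.012],"turn":[0,0.006,0],"grip":1}

```text
time: 14.85
eef_pos: [598.7, 168.7, 91.1]
ee_rot: [[0.016, 0.009, 1.0], [-0.999, -0.031, 0.017], [0.031, -0.999, 0.009]]
ft_force: [-3.3, -1.9, 1.6]
opening: 0.01
```

Call:
carry_out:
  steps:
    - {"travel":[-0.002,0,0.01],"turn":[0,0.005,0],"grip":1}
    - {"travel":[-0.001,0,0.01],"turn":[0,0.003,0],"grip":1}

```text
time: 15.05
eef_pos: [600.4, 169.3, 91.0]
ee_rot: [[-0.011, 0.003, 1.0], [-0.999, -0.031, -0.011], [0.031, -1.0, 0.004]]
ft_force: [-13.6, -2.2, 11.4]
opening: 0.002
```

The stiff rise to 13.6 N at 91° agrees with the expected end at 91.5°. One gentle confirming press, then I'll back away.

Call:
carry_out:
  steps:
    - {"travel":[0,-0.004,0.009],"turn":[0,0,0],"grip":1}

```text
time: 15.15
eef_pos: [600.2, 169.2, 91.3]
ee_rot: [[-0.012, -0.001, 1.0], [-0.999, -0.032, -0.012], [0.032, -0.999, -0.001]]
ft_force: [-8.4, -1.0, -1.2]
opening: 0.006
```

Call:
carry_out:
  steps:
    - {"travel":[0,0,-0.05],"turn":[0,0,0],"grip":1}
    - {"travel":[0,0,-0.2],"turn":[0,0,0],"grip":1}
    - {"travel":[0,-0.15,-0.2],"turn":[0,0,0],"grip":1}
    - {"travel":[0,-0.24,0],"turn":[0,0,0],"grip":1}
    - {"travel":[0,-0.2,-0.15],"turn":[0,0,0],"grip":1}
    - {"travel":[0,0,-0.24],"turn":[0,0,0],"grip":1}
    - {"travel":[-0.1,0,-0.2],"turn":[0,0,0],"grip":1}
    - {"travel":[0,0,0],"turn":[0,0,0],"grip":1}

```text
time: 15.95
eef_pos: [392.6, 198.3, 209.3]
ee_rot: [[-0.019, 0.017, 1.0], [-1.0, -0.024, -0.018], [0.024, -1.0, 0.018]]
ft_force: [0.7, -0.7, 0.3]
opening: 0.008
```

```bash
python3 - <<'E'
from h import *
f=grab_frame("top"); a=cv2.resize(f["img"][95:275,222:462],(800,600),interpolation=cv2.INTER_CUBIC); cv2.imwrite("pics/t4.png",a)
c=cam(f)
th=np.radians(11.67)
for d in (91.5,95): 
    p=np.array([619.5+85*np.cos(np.radians(d)),83.5+85*np.sin(np.radians(d)),116]); u=proj(c,p); print(d,(u-[222,95])*800/240)
o=get_obs(); print(o["time"],o["eef_pos"],o["ft_force"])
E
```

```text
91.5 [ 44.79367044 312.9197222 ]
95 [ 45.33839669 320.17212136]
16.0 [394.90398627 197.64318242 209.55348099] [ 0.16652351 -0.28489318 -0.31883458]
```

View pics/t4.png

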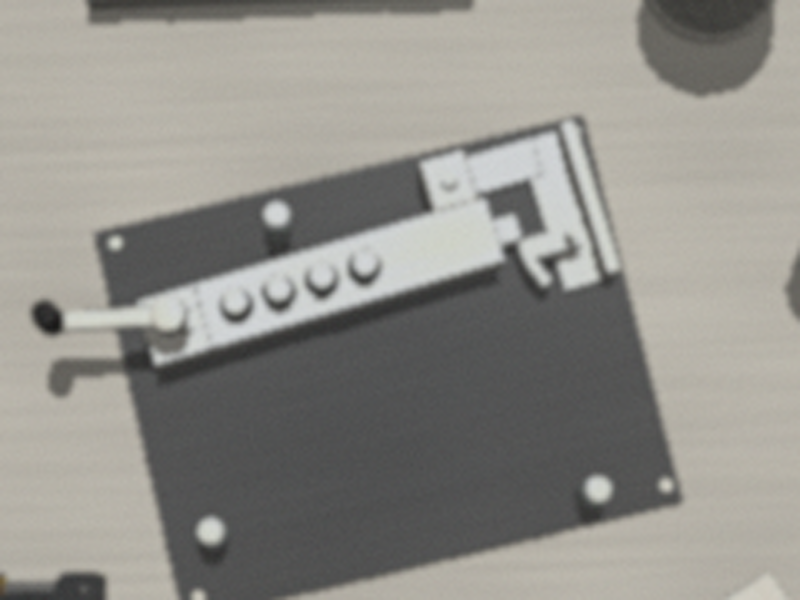

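The knob at (46,316) agrees with the predicted end at (45,313). The tongue at (508,230) is still behind the catch, and all three vials stand in place. Handing in.

```bash
python3 -c "
from station import order; print(order.hand_in())"
```

```text
the job is handed in; nothing more can be done
None
```

The carrier is docked with its tongue behind the spring catch, and the clamp lever is turned clockwise to its end. I then backed the arm clear and handed the job in at about 16 s; it gives no verdict.

- **Carrier:** It met the wedge about 6.5° before the nominal docked angle. Passing the wedge took about 11–12 N. It then met a rigid stop at about -3.4°, within the stated range for the hand-set block. The top view showed the catch back at rest with the tongue behind it, both before and after clamping. I judged this by eye, since the catch travel cannot be read directly.
- **Clamp:** The lever took about 4–5 N and hit a rigid end at about 91° in the world frame, against 91.5° expected. A second press of about 8 N did not move it, and the last picture puts the knob within a few pixels of the predicted end.
- **Force:** I briefly went over the 15 N limit twice. The wrist read about 17–18 N sideways (about 20 N in all) when the carrier met the stop. At the clamp's end it read about 14 N sideways, about 18 N with the vertical part. I backed off at once at the stop; at the clamp end I made only that gentler confirming press first.
- **Other objects:** Vials a, b and c stand where they were in the last picture. The jar, beaker, drying tube and spatula were not checked at the end; the tool was kept clear of them.

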